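# Weigh a handlebar stem on the shop balance

### The job

Weigh the silver handlebar stem: first take the brass check weight off the balance and stand it upright, wholly on its green pad. Then pluck the silver stem from the foam tray and lay it the same way up on the pan, centred on the blue cross and lengthwise along the pan, and let go. Set things down gently: do not drop them or push the sprung pan down to its stop; leave the other stems in their pockets and everything else where it is.

Things in the scene. Friction and masses are not known exactly. Their poses are not given: they have to be found in the camera images.
- tray: Yellow foam pocket tray, fixed, 165 (x) x 275 (y) x 16 mm, with three oblong pockets side by side at y = -90, 0, +90 mm, each 139 (x) x 56 (y) mm and 10 mm deep (pocket floor 6 mm above the table). A stem lies in each. Origin: centre of its underside.
- silver_stem: Silver handlebar stem, loose, 0.2-0.3 kg, 129 x 46 x 40 mm. Upright steerer clamp (38 mm dia, 40 high) at x = -45 mm; crosswise bar clamp (40 mm dia, 46 long in y) at x = +45; between them a straight bar 30 mm wide, z 5 to 35 mm, free from x = -26 to +25. Origin: underside, midway between clamps (balance point within 4 mm). x along it, z up. Starts in any pocket, 30 mm of it above the tray.
- black_stem: A black stem of the same shape, in another pocket of the tray; stays there. Origin and axes as the silver one.
- red_stem: A red stem of the same shape, in another pocket of the tray; stays there. Origin and axes as the silver one.
- balance: White bench balance, fixed; housing 165 (x) x 200 (y) x 42 mm with a display at its -x edge; tray and balance may stand on either side. Origin: on the table under the pan's centre; the pan is longer along y. z up.
- pan_center (a point): Centre of the top face of the balance's flat rimless steel pan, where its blue cross lines meet; pan 110 (x) x 180 (y) x 6 mm, axes as the balance's. 66 mm above the table when empty.
- pan (a joint): How far the sprung pan is pressed down, in m: 0 empty, stop at 0.015; 500 N/m, with about 0.03 N of preload and light damping. The check weight presses it about 0.010, the silver stem 0.004 to 0.006.
- check_weight: Brass 0.5 kg check weight, loose, starts upright on the pan: cylinder 38 mm dia and 44 mm high, with a neck and a 24 mm dia knob on top, 66 mm high in all. Origin: centre of its underside, z up.
- rest_pad: Flat green round pad, fixed, 80 mm dia, 6 mm thick, between tray and balance: the check weight's resting place. Origin: centre of its underside.
- mug: Terracotta-coloured mug, 84 mm dia, 95 mm high, bystander. Origin: centre of its underside.
- oil_bottle: White oil bottle with a red cap and yellow label, 52 mm dia, 130 mm high, bystander. Origin: centre of its underside.
- spanner: Steel spanner 180 mm long lying crosswise in front of the robot, bystander. x runs along it.
- cassette: Stepped steel sprocket cassette lying flat, 96 mm dia, 22 mm high, bystander. Origin: centre of its underside.
- tube_box: Closed cardboard box 80 x 110 x 45 mm, bystander. Origin: centre of its underside.
Not all that is in view belongs to the job. There is more than one size of the check_weight; the one meant has the size given above. Of the things that look like the rest_pad, take the one that is farthest to the robot's right at the start.

How it is judged (in metres and radians):
On the way, in this order (a step that is already met when the one before it is completed fails the run):
1. the check weight stands released on its green pad (horizontal distance between check_weight and rest_pad below 0.022 m and angle between check_weight's own z axis and vertical below 0.1 rad and z of check_weight in the frame of rest_pad between 0.003 and 0.01 m and contact force between the fingers and check_weight below 0.05 N and linear speed of check_weight below 0.03 m/s), for 0.2 s.
2. the silver stem is lifted out of its pocket (z of silver_stem in the frame of tray above 0.03 m), for 0.1 s.
At the end, for the whole second after the job is handed in: Weight upright (0.1 rad) on the green pad, centres within 22 mm; silver stem right way up (0.1 rad), still, on the pan, its origin within 15 mm of the pan's centre, its length within 0.26 rad of the pan's long axis (either way round), the pan at rest at 2 to 9 mm; both released (all of step 1 and horizontal distance between silver_stem and pan_center below 0.015 m and angle between the x axis of silver_stem and the y axis of balance, either way round below 0.26 rad and angle between silver_stem's own z axis and vertical below 0.1 rad and z of silver_stem in the frame of pan_center between -0.003 and 0.004 m and value of joint pan between 0.002 and 0.009 m and velocity of joint pan below 0.01 m/s and linear speed of silver_stem below 0.02 m/s and contact force between the fingers and silver_stem below 0.05 N and contact force between the arm and balance below 0.05 N); the robot touches nothing.
It fails at once if the pan is pushed down to its stop (beyond 13.5 mm) (value of joint pan above 0.0135 m).
It fails at once if the check weight or the silver stem is dropped (over 0.45 m/s out of the fingers) ((linear speed of check_weight above 0.45 m/s and contact force between the fingers and check_weight below 0.05 N) or (linear speed of silver_stem above 0.45 m/s and contact force between the fingers and silver_stem below 0.05 N)).
It fails at once if another stem is moved by more than 20 mm (distance of any of black_stem, red_stem from where it was at the start of the episode above 0.02 m).
It fails at once if a bystander is moved by more than 30 mm (distance of any of mug, oil_bottle, spanner, cassette, tube_box from where it was at the start of the episode above 0.03 m).
It also fails if it takes over 61 s, if anything falls off the work surface, if the arm or the gripper's body presses on something with over 40 N, if the wrist force passes 120 N, or if a joint passes its speed limit or range.

### The arm

A 6-joint arm with a two-finger parallel gripper is mounted at the origin on the work surface. World frame = base frame: x ahead of the robot, y to its left, z up, the work surface at z = 0. Lengths are in mm, angles in degrees, forces in N, time in s.
With the tool pointing down it reaches from about 350 to 850 mm from the base axis. Payload 8.1 kg.
Tool frame: the origin (TCP) lies midway between the tips of the shut fingers; the grasp point (between the pads) lies 19 mm behind it; z points along the fingers, y is the line along which they close (so a half turn about z gives the same grasp; the last joint's range is limited). The gripper opens to 85 mm and grips with 20 to 120 N. Pads are 22 mm wide; open, the fingers measure 114 mm over their backs; the gripper's body (76 mm by 85 mm) begins 54 mm behind the grasp point. The pads swing forward as they close: fully open they stand 13 mm farther back than shut.
Start: joints at [-80.982, 7.471, 85.268, -0, 87.261, -4.893], TCP at [144.273, -582.401, 231.292] pointing down, gripper open.
Joint ranges: [-169.43, 169.43], [-51.17, 129.36], [1.28, 143.12], [-76.62, 256.62], [0, 156.53], [-152.29, 152.29]. Speed limits (degrees/s): [136.94, 136.94, 159.86, 180, 180, 180].

### API

Orientations are given as [roll, pitch, yaw] about the fixed x, y, z axes, in that order (R = Rz(yaw) Ry(pitch) Rx(roll)).
In Python, from bench import sensors, optics, r gives the robot as it stands.
- The arm moves only by the tool apply_moves, never from a script. Its argument "targets" is a list of rows, each a list of 7 numbers: the shift along the tool's x, y, z in mm, then the turn, a rotation vector about the tool's x, y, z in rad, then the closure, from 0 (fully open) to 1 (shut). In form: [[x, y, z, wx, wy, wz, claw], ...]. A call has 1 to 20 rows; each row shifts and turns the commanded pose from where the row before left it, along the tool's axes as they then stand; what a row does not reach is not made up. A row lasts 1/8 s, in which the tool goes at most 62.5 mm and 10.7 degrees, less where a joint would pass 70% of its speed; a pose out of reach is approached as far as the arm can. A call is refused whole if a number of a shift passes 62.5 or a number of a turn 0.188, either way. A call with a gripper value outside its range is refused whole. The fingers move at their own pace and stop on an object; "force" is the grip in N (left out, the last holds). Time passes only in rows, so rows that do not move let the fingers close. It gives the time, the measured TCP pose, the force, the opening and the grip force at its end, in the units of the state.
- sensors.sense(): the state, without advancing time (a new reading comes with each control period).
- optics.snapshot(name): name is "scene" or "side" or "wrist"; returns the picture (400x640x3 uint8, red, green, blue); there is no depth.
- optics.get_calibration(name): a dict with "camera_matrix" (3x3 intrinsics, pixels), "dist_coeffs" ([k1, k2, p1, p2, k3] as OpenCV has them; the pictures are not rectified), "pose" (4x4, takes a point from camera to world coordinates). Camera axes: x right, y down, z forward; pixel columns grow to the right and rows downward; lengths in mm; the calibration is good to about 2 mm. A picture is of the moment at which its call begins: read the wrist's pose just before it. get_calibration takes no time and is no camera call; for the wrist camera it gives the pose at the moment of the call.
- r.hand_in(): hands the job in; it is judged then, once.
The state is a dict: "time": time; "joint_pos": joint angles; "qd": joint speeds; "joint_efforts": joint torques, N m; "tool_pos": TCP position; "tcp_rot": TCP orientation; "ft_force": force on the tool from outside, world axes, zero at the start; "wrist_torque": the same for the moment, N m; "finger_gap": finger opening in mm; "grip_force": force on a finger pad.
Only numpy, scipy, OpenCV 4.12 (cv2) and the standard library are available. Lean on these libraries where they do the work, as an engineer would, in place of code of your own. Each camera call takes 0.05 s, during which the arm holds its last target. There are 200 camera calls.

## Working session

There is one attempt and no reset: what is moved stays moved. The work goes in short steps, Python scripts to look and compute and a tool call to move; the robot and the scene stay as the last step left them, time stands still between calls to the robot, and variables do not carry over. Pictures are saved under pics/ and viewed, at most 10 in all, crops included, and the job is handed in when it is done.

Besides the shell and the picture viewer there is one more tool, called after ">>>" as name(argument=value, ...), one argument or row to a line, values as JSON. apply_moves: Moves the arm, as the interface text tells. Its arguments: {"type":"object","properties":{"targets":{"type":"array"},"force":{"type":"number"}},"required":["targets"]}

```bash
mkdir -p pics; ls
python3 - <<'E'
from bench import sensors, optics, r
import cv2
print(sensors.sense())
for n in ["scene","side"]:
    im=optics.snapshot(n); cv2.imwrite(f"pics/{n}0.png",im[:,:,::-1])
    print(n,optics.get_calibration(n))
E
```

```text
pics
{'time': 0.0, 'joint_pos': array([-8.09833272e+01,  7.51608198e+00,  8.53308822e+01,  1.31711394e-03,
        8.72616176e+01, -4.89331764e+00]), 'qd': array([ 0.0134526 , -0.05589643, -0.04806197, -0.00745011, -0.07870954,
        0.05052841]), 'joint_efforts': array([-4.55940744e-04, -5.69403005e+01, -5.00555098e+01, -2.78490425e-04,
        1.46291495e-02,  3.65978778e-06]), 'tool_pos': array([ 144.17709236, -581.84021458,  230.21892322]), 'tcp_rot': array([-1.79891926e+02, -1.05727946e-02,  1.39099163e+01]), 'ft_force': array([-1.13208587,  0.50287387, -0.34998213]), 'wrist_torque': array([ 0.027203  , -0.01793285,  0.03572081]), 'grip_force': 0.0, 'finger_gap': 85.3062612724771}
scene {'camera_matrix': array([[456.85379027,   0.        , 317.54812218],
       [  0.        , 456.85379027, 194.22832934],
       [  0.        ,   0.        ,   1.        ]]), 'dist_coeffs': array([0.03373678, 0.        , 0.        , 0.        , 0.        ]), 'pose': array([[-1.55607241e-01,  8.39326956e-01, -5.20880646e-01,
         1.14235980e+03],
       [ 9.87807050e-01,  1.34808529e-01, -7.78710012e-02,
         7.21793529e+01],
       [ 4.85992348e-03, -5.26646866e-01, -8.50070268e-01,
         9.97216349e+02],
       [ 0.00000000e+00,  0.00000000e+00,  0.00000000e+00,
         1.00000000e+00]])}
side {'camera_matrix': array([[367.51372287,   0.        , 315.46546304],
       [  0.        , 367.51372287, 200.77241519],
       [  0.        ,   0.        ,   1.        ]]), 'dist_coeffs': array([-0.01075178,  0.        ,  0.        ,  0.        ,  0.        ]), 'pose': array([[ 9.95213159e-01, -5.77658993e-02,  7.88281002e-02,
         5.18244615e+02],
       [-9.60442389e-02, -7.27208243e-01,  6.79664385e-01,
        -5.27068501e+02],
       [ 1.80630198e-02, -6.83981924e-01, -7.29275294e-01,
         6.56275637e+02],
       [ 0.00000000e+00,  0.00000000e+00,  0.00000000e+00,
         1.00000000e+00]])}
```

View pics/scene0.png

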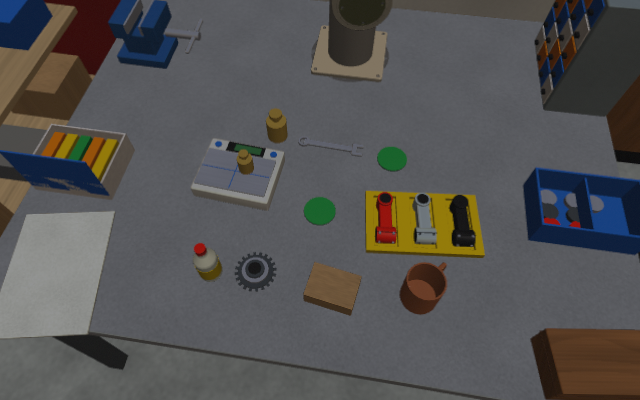

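View pics/side0.png

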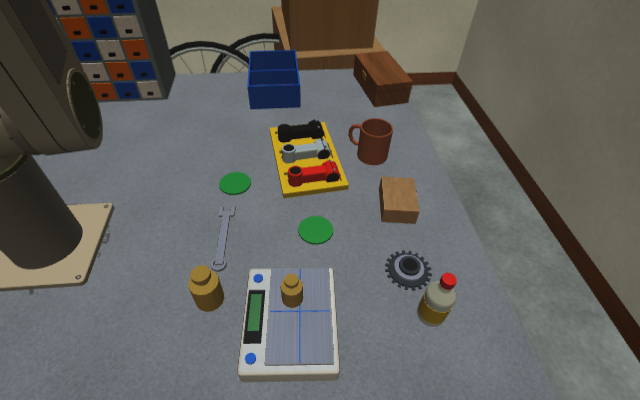

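Scene view: the robot is at the top, so its right (−y) is image left. 
- **Green pads:** (320,211) and (392,159). The first lies farther to the robot's right, and between tray and balance.
- **Brass weights:** (245,162) on the pan and (277,126), which is bigger and on the table. The one on the pan fits.
- **Stems:** red (386,217), silver (424,218) and black (461,220).

I'll confirm in an enlarged crop.

Run:
```python
import cv2,numpy as np
a=cv2.imread("pics/scene0.png");b=cv2.imread("pics/side0.png")
def crop(im,x,y,w,h,s): return cv2.resize(im[y:y+h,x:x+w],None,fx=s,fy=s,interpolation=cv2.INTER_CUBIC)
A=crop(a,185,100,160,130,5)
cv2.imwrite("pics/c1.png",crop(a,185,100,160,120,5))
B=crop(b,230,110,133,100,4);C=crop(b,230,260,67*2,100,4)
top=crop(a,355,180,133,75,6)
bot=crop(b,265,110,100,100,3); bot2=crop(b,230,262,120,100,3)
c=np.zeros((300,800,3),np.uint8); c[:,:300]=bot; c[:,310:670]=bot2
t=np.zeros((300,800,3),np.uint8); t[:, :532]=crop(a,355,182,133,75,4)
cv2.imwrite("pics/c2.png",np.vstack([t,c]))
```

```text
(no output)
```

View pics/c1.png

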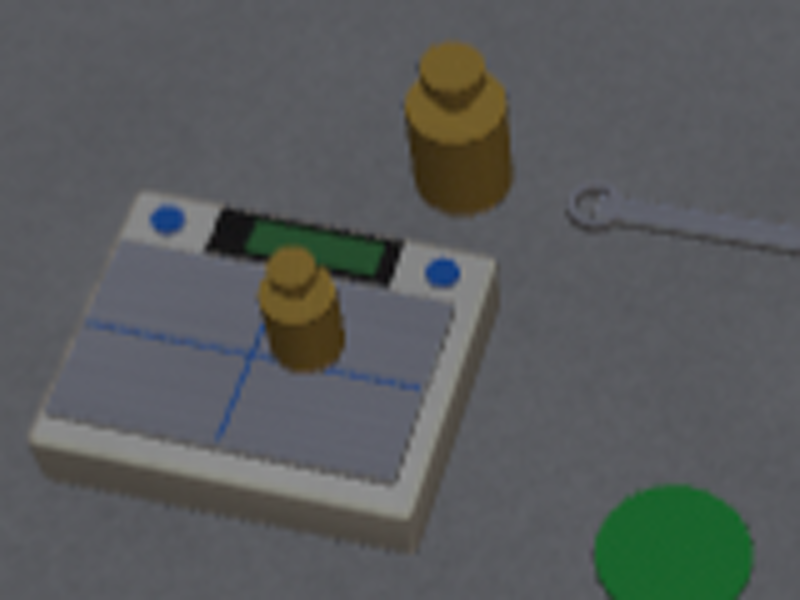

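View pics/c2.png

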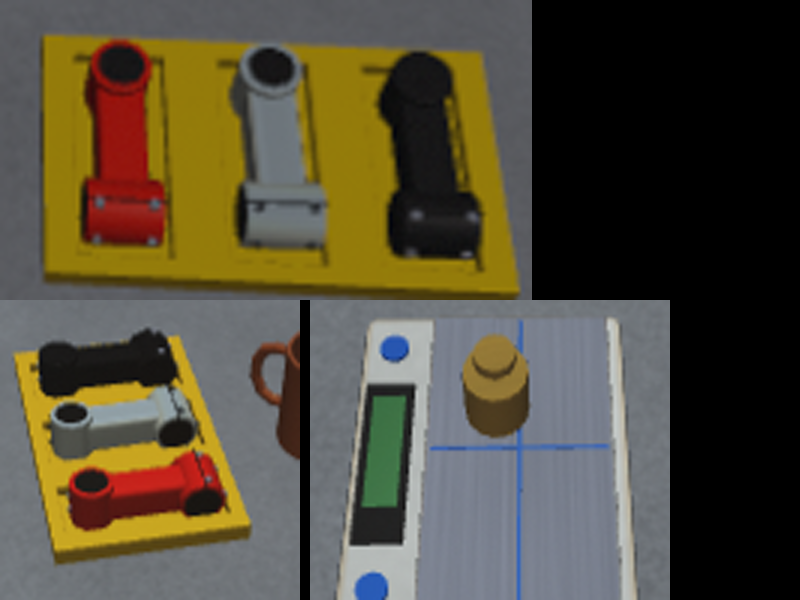

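c1 and c2 confirm it:
- **Weight on the pan:** it is clearly the smaller of the two. Its knob top is at scene (243,153) and side (291.5,279).
- **Pan cross:** scene (235.2,170.6), side (299.5,310.8).
- **Silver stem:** it lies in the middle pocket. Its steerer top is at scene (422.5,198.7) and side (288.5,148.5).

```bash
cat > h.py <<'E'
import numpy as np, cv2
from bench import sensors, optics, r
def ray(cal,px):
    P=cal["pose"]; n=cv2.undistortPoints(np.array([[px]],float),cal["camera_matrix"],np.array(cal["dist_coeffs"]))[0,0]
    return P[:3,3],P[:3,:3]@np.array([n[0],n[1],1.])
def plane(cal,px,z):
    o,d=ray(cal,px); return o+d*(z-o[2])/d[2]
def tri(*obs):
    A=np.zeros((3,3));b=np.zeros(3);R=[]
    for c,p in obs:
        o,d=ray(c,p); d=d/np.linalg.norm(d); M=np.eye(3)-np.outer(d,d); A+=M;b+=M@o;R.append((o,M))
    X=np.linalg.solve(A,b); return X.round(1),[round(float(np.linalg.norm(M@(X-o))),1) for o,M in R]
def proj(cal,X):
    P=np.linalg.inv(cal["pose"]); rv=cv2.Rodrigues(P[:3,:3])[0]
    return cv2.projectPoints(np.array(X,float).reshape(-1,1,3),rv,P[:3,3],cal["camera_matrix"],np.array(cal["dist_coeffs"]))[0][:,0]
E
python3 - <<'E'
from h import *
S=optics.get_calibration("scene");D=optics.get_calibration("side")
c1=lambda x,y:((x+.5)/5+184.5,(y+.5)/5+99.5)
c2s=lambda x,y:((x+.5)/4+354.5,(y+.5)/4+181.5)
b1=lambda x,y:((x+.5)/3+264.5,(y-300+.5)/3+109.5)
b2=lambda x,y:((x-310+.5)/3+229.5,(y-300+.5)/3+261.5)
print("knob",tri((S,c1(292,267)),(D,b2(495,352))))
print("cross",tri((S,c1(253,355)),(D,b2(519,447))))
for p in [(88,322),(420,387),(253,355),(120,240),(452,305),(398,482),(48,415)]: print("pan",p,plane(S,c1(*p),56).round(1))
print("knobplane",plane(S,c1(292,267),122),plane(D,b2(495,352),122))
print("steerer",tri((S,c2s(271,68)),(D,b1(71,416))))
print("barclamp end top",plane(S,c2s(285,187),40),plane(S,c2s(271,68),46))
g={}
for n,c in(("scene",S),("side",D)):
    im=cv2.imread(f"pics/{n}0.png").astype(int); m=((im[:,:,1]>im[:,:,2]+50)&(im[:,:,1]>im[:,:,0]+50)).astype(np.uint8)
    k,_,st,ce=cv2.connectedComponentsWithStats(m)
    for i in range(1,k):
        if st[i,4]>200: print(n,ce[i].round(1),st[i,4],plane(c,ce[i],6).round(1)); g.setdefault(n,[]).append(ce[i])
E
```

```text
knob (array([ 518.9, -201.9,  120.1]), [0.1, 0.1])
cross (array([ 529.7, -227.9,   56.2]), [0.1, 0.1])
pan (88, 322) [ 523.3 -314.7   56. ]
pan (420, 387) [ 535.2 -141.7   56. ]
pan (253, 355) [ 529.7 -228.    56. ]
pan (120, 240) [ 470.5 -313.3   56. ]
pan (452, 305) [ 483.6 -136.2   56. ]
pan (398, 482) [ 591.  -140.5   56. ]
pan (48, 415) [ 580.5 -317.9   56. ]
knobplane [ 520.12090711 -201.28421549  122.        ] [ 518.94095549 -203.19607338  122.        ]
steerer (array([530.8, 238.9,  43.7]), [0.8, 0.8])
barclamp end top [608.79304345 250.99433169  40.        ] [531.4780505  238.89415334  46.        ]
scene [ 79.  147.5] 213 [ 490.7 -675.1    6. ]
scene [391.7 158.1] 499 [390.7 160.1   6. ]
scene [319.3 210.4] 634 [581.1  -6.9   6. ]
side [234.4 182.5] 517 [390.  158.4   6. ]
side [315.3 229.2] 731 [579.7  -8.8   6. ]
```

>>> apply_moves(
  targets=[
    [38, -23.2, -2.5, 0, 0, 0, 0],
    [38, -23.2, -2.5, 0, 0, 0, 0],
    [38, -23.2, -2.5, 0, 0, 0, 0],
    [38, -23.2, -2.5, 0, 0, 0, 0],
    [38, -23.2, -2.5, 0, 0, 0, 0],
    [38, -23.2, -2.5, 0, 0, 0, 0],
    [38, -23.2, -2.5, 0, 0, 0, 0],
    [38, -23.2, -2.5, 0, 0, 0, 0],
    [38, -23.2, -2.5, 0, 0, 0, 0],
    [38, -23.2, -2.5, 0, 0, 0, 0],
    [38, -23.2, -2.5, 0, 0, 0, 0],
    [38, -23.2, -2.5, 0, 0, 0, 0],
    [0, 0, 0, 0, 0, 0, 0],
    [0, 0, 0, 0, 0, 0, 0],
  ],
)

```text
time: 1.85
tool_pos: [519.5, -202.7, 260.7]
tcp_rot: [-180.0, 0.1, 13.9]
ft_force: [-1.2, -0.5, 0.2]
finger_gap: 85.4
grip_force: 0.0
```

```bash
cat >> h.py <<'E'
from scipy.spatial.transform import Rotation as Ro
def go(xyz,yaw=None):
    s=sensors.sense(); R=Ro.from_euler("xyz",s["tcp_rot"],degrees=True)
    print("t",s["time"],"tcp",s["tool_pos"].round(1),s["tcp_rot"].round(2),"gap",s["finger_gap"],"F",s["ft_force"].round(1))
    print("tool shift",R.inv().apply(np.array(xyz)-s["tool_pos"]).round(1))
    if yaw is not None: print("turn",(R.inv()*Ro.from_euler("xyz",[180,0,yaw],degrees=True)).as_rotvec().round(4))
E
python3 - <<'E'
from h import *
W=optics.get_calibration("wrist");im=optics.snapshot("wrist");cv2.imwrite("pics/w1.png",im[:,:,::-1])
import pickle;pickle.dump(W,open("w1.pkl","wb"))
S=optics.get_calibration("scene")
print("bigweight base",plane(S,(277,139),0), "wrist pos",W["pose"].round(2))
print(proj(W,[[519,-202,121],[519,-202,56],[529.7,-228,56]]))
go([519,-202,130],14)
E
```

```text
bigweight base [ 3.71249324e+02 -1.58167272e+02  1.13686838e-13] wrist pos [[ 2.4000e-01 -9.3000e-01 -2.6000e-01  5.8633e+02]
 [-9.7000e-01 -2.3000e-01 -6.0000e-02 -1.8616e+02]
 [-0.0000e+00  2.7000e-01 -9.6000e-01  4.0365e+02]
 [ 0.0000e+00  0.0000e+00  0.0000e+00  1.0000e+00]]
[[320.91113602 192.68910831]
 [321.05897961 179.98217008]
 [343.98813572 176.64246664]]
t 1.9 tcp [ 519.3 -203.1  260.9] [-1.7999e+02  6.0000e-02  1.3890e+01] gap 85.45068932856195 F [-0.6  0.2  0.3]
tool shift [ 1.000e-01 -1.100e+00  1.309e+02]
turn [-0.0002  0.001  -0.002 ]
```

View pics/w1.png

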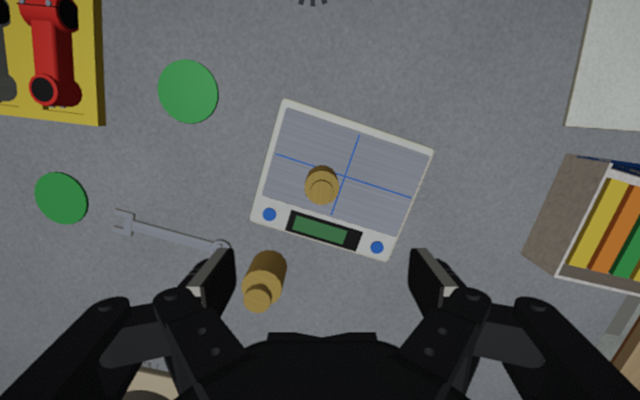

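Wrist view: the weight's knob is at (321,188) and the blue cross at (344,177), both on the predictions. The green pad is at (188,91). The big weight at (260,285) is clear of the fingers. Descending.

>>> apply_moves(
  targets=[
    [0.5, -1, 20, 0, 0, 0, 0],
    [0, 0, 25, 0, 0, 0, 0],
    [0, 0, 25, 0, 0, 0, 0],
    [0, 0, 25, 0, 0, 0, 0],
    [0, 0, 25, 0, 0, 0, 0],
    [0, 0, 20, 0, 0, 0, 0],
    [0, 0, 18, 0, 0, 0, 0],
    [0, 0, 15, 0, 0, 0, 0],
    [0, 0, 12, 0, 0, 0, 0],
    [0, 0, 8, 0, 0, 0, 0],
    [0, 0, 0, 0, 0, 0, 0],
    [0, 0, 0, 0, 0, 0, 0],
  ],
)

```text
time: 3.4
tool_pos: [520.7, -201.7, 68.9]
tcp_rot: [180.0, -0.0, 13.9]
ft_force: [-0.5, 0.0, -0.2]
finger_gap: 85.4
grip_force: 0.0
```

Run:
```python
from h import *
import pickle
W=pickle.load(open("w1.pkl","rb"));S=optics.get_calibration("scene");D=optics.get_calibration("side")
print("pad",plane(W,(188,91),6), tri((W,(188,91)),(S,(319.3,210.4)),(D,(315.3,229.2))))
print("knob",plane(W,(321,188),121),tri((W,(344,177)),(S,(235.2,170.6)),(D,(299.3,310.6))))
go([520,-202,66],14)
```

```text
pad [582.15101002  -8.17536941   6.        ] (array([580.8,  -7.2,   4.3]), [1.3, 0.5, 0.9])
knob [ 523.68844812 -200.93182187  121.        ] (array([ 529.6, -227.9,   56.3]), [0.3, 0.2, 0.2])
t 3.4 tcp [ 520.7 -201.7   68.9] [ 1.7996e+02 -4.0000e-02  1.3920e+01] gap 85.43168196016353 F [-0.5  0.  -0.2]
tool shift [-0.8  0.2  2.9]
turn [ 0.0007 -0.0008 -0.0015]
```

>>> apply_moves(
  targets=[
    [0, 0, 3, 0, 0, 0, 0],
    [0, 0, 0, 0, 0, 0, 0.2],
    [0, 0, 0, 0, 0, 0, 0.35],
    [0, 0, 0, 0, 0, 0, 0.45],
    [0, 0, 0, 0, 0, 0, 0.55],
    [0, 0, 0, 0, 0, 0, 0.65],
    [0, 0, 0, 0, 0, 0, 1],
    [0, 0, 0, 0, 0, 0, 1],
    [0, 0, 0, 0, 0, 0, 1],
    [0, 0, 0, 0, 0, 0, 1],
  ],
  force=40,
)

```text
time: 4.65
tool_pos: [520.3, -201.6, 65.4]
tcp_rot: [180.0, -0.0, 13.9]
ft_force: [1.1, -3.8, 0.9]
finger_gap: 37.3
grip_force: 40.3
```

>>> apply_moves(
  targets=[
    [0, 0, -3, 0, 0, 0, 1],
    [0, 0, -3, 0, 0, 0, 1],
    [0, 0, -4, 0, 0, 0, 1],
    [0, 0, -5, 0, 0, 0, 1],
    [0, 0, -10, 0, 0, 0, 1],
    [0, 0, -15, 0, 0, 0, 1],
    [0, 0, -15, 0, 0, 0, 1],
    [8, -12, -5, 0, 0, 0, 1],
    [13, -22, 0, 0, 0, 0, 1],
    [17, -29, 0, 0, 0, 0, 1],
    [17, -29, 0, 0, 0, 0, 1],
    [17, -29, 0, 0, 0, 0, 1],
    [17, -27, 0, 0, 0, 0, 1],
    [11, -17, 0, 0, 0, 0, 1],
    [6, -9, 0, 0, 0, 0, 1],
    [0, 0, 0, 0, 0, 0, 1],
    [0, 0, 0, 0, 0, 0, 1],
  ],
)

```text
time: 6.78
tool_pos: [581.1, -7.9, 125.2]
tcp_rot: [180.0, 0.0, 13.9]
ft_force: [-0.8, 0.3, -5.9]
finger_gap: 36.7
grip_force: 40.8
```

Run:
```python
from h import *
a=optics.snapshot("scene")[:,:,::-1];b=optics.snapshot("side")[:,:,::-1]
A=cv2.resize(a[150:250,270:370],None,fx=4,fy=4,interpolation=2);B=cv2.resize(b[150:250,265:365],None,fx=4,fy=4,interpolation=2)
cv2.imwrite("pics/lift.png",np.hstack([A,B]))
go([581,-7.5,22],14)
```

```text
t 6.875 tcp [581.1  -8.  125.3] [1.7999e+02 1.0000e-02 1.3840e+01] gap 36.63963015924356 F [-0.1  0.5 -4.8]
tool shift [ 1.000e-01 -6.000e-01  1.033e+02]
turn [ 0.0002  0.0002 -0.0027]
```

View pics/lift.png

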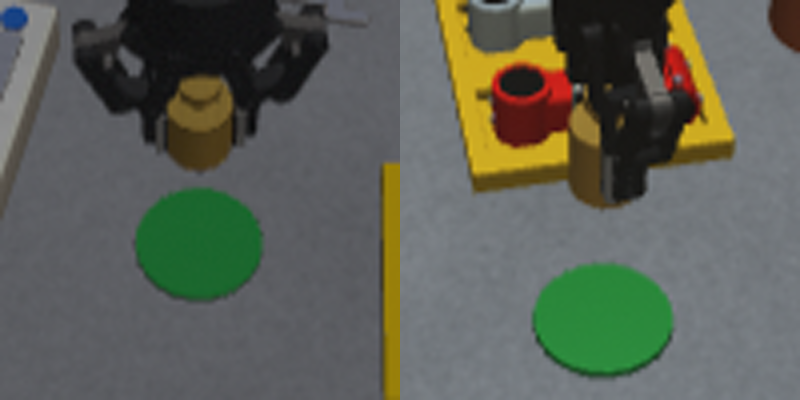

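The weight hangs upright in the fingers, at left panel (200,135), directly above the pad at (198,243). Lowering.

>>> apply_moves(
  targets=[
    [0, 0, 10, 0, 0, 0, 1],
    [0, 0, 17, 0, 0, 0, 1],
    [0, 0, 20, 0, 0, 0, 1],
    [0, 0, 18, 0, 0, 0, 1],
    [0, 0, 14, 0, 0, 0, 1],
    [0, 0, 10, 0, 0, 0, 1],
    [0, 0, 7, 0, 0, 0, 1],
    [0, 0, 5, 0, 0, 0, 1],
    [0, 0, 4, 0, 0, 0, 1],
    [0, 0, 0, 0, 0, 0, 1],
    [0, 0, 0, 0, 0, 0, 1],
  ],
)

```text
time: 8.25
tool_pos: [581.6, -7.1, 20.7]
tcp_rot: [180.0, -0.0, 13.9]
ft_force: [0.4, 0.7, -5.2]
finger_gap: 37.1
grip_force: 40.8
```

>>> apply_moves(
  targets=[
    [0, 0, 2, 0, 0, 0, 1],
    [0, 0, 1.5, 0, 0, 0, 1],
    [0, 0, 0.5, 0, 0, 0, 1],
    [0, 0, 0.5, 0, 0, 0, 1],
    [0, 0, 0, 0, 0, 0, 1],
    [0, 0, 0, 0, 0, 0, 1],
  ],
)

```text
time: 9.0
tool_pos: [581.3, -7.1, 15.8]
tcp_rot: [180.0, -0.0, 13.9]
ft_force: [1.6, -0.2, -4.5]
finger_gap: 36.9
grip_force: 40.8
```

>>> apply_moves(
  targets=[
    [0, 0, 0.5, 0, 0, 0, 1],
    [0, 0, 0.5, 0, 0, 0, 1],
    [0, 0, 0, 0, 0, 0, 1],
  ],
)

```text
time: 9.38
tool_pos: [581.5, -7.1, 15.6]
tcp_rot: [180.0, -0.0, 13.9]
ft_force: [-5.5, 0.7, 5.0]
finger_gap: 36.8
grip_force: 41.7
```

>>> apply_moves(
  targets=[
    [0, 0, -0.3, 0, 0, 0, 0.52],
    [0, 0, 0, 0, 0, 0, 0.45],
    [0, 0, 0, 0, 0, 0, 0.3],
    [0, 0, 0, 0, 0, 0, 0.1],
    [0, 0, 0, 0, 0, 0, 0],
    [0, 0, 0, 0, 0, 0, 0],
  ],
)

```text
time: 10.12
tool_pos: [581.3, -7.1, 15.1]
tcp_rot: [-180.0, -0.0, 13.9]
ft_force: [-0.1, 0.9, 0.1]
finger_gap: 85.1
grip_force: 0.0
```

Run:
```python
from h import *
# stem: steerer (531,239); aim camera ~ above stem
S=optics.get_calibration("scene")
go([560,200,250],5)
```

```text
t 10.125 tcp [581.3  -7.1  15.1] [-180.     -0.     13.91] gap 85.12917058457677 F [-0.1  0.9  0.1]
tool shift [  29.1 -206.1 -234.9]
turn [-0.     -0.      0.1555]
```

>>> apply_moves(
  targets=[
    [0, 0, -8, 0, 0, 0, 0],
    [0, 0, -20, 0, 0, 0, 0],
    [0, 0, -35, 0, 0, 0, 0],
    [0, 0, -40, 0, 0, 0, 0],
    [0, 0, -40, 0, 0, 0, 0],
    [3, -20, -40, 0, 0, 0, 0],
    [5, -35, -30, 0, 0, 0, 0],
    [6, -45, -15, 0, 0, 0, 0],
    [6, -45, -5, 0, 0, 0, 0],
    [5, -35, 0, 0, 0, 0, 0],
    [4, -26, 0, 0, 0, 0, 0],
    [0, 0, 0, 0, 0, 0.08, 0],
    [0, 0, 0, 0, 0, 0.075, 0],
    [0, 0, 0, 0, 0, 0, 0],
    [0, 0, 0, 0, 0, 0, 0],
  ],
)

```text
time: 12.0
tool_pos: [560.0, 199.8, 249.1]
tcp_rot: [-180.0, -0.1, 5.1]
ft_force: [-0.2, -0.3, -0.7]
finger_gap: 85.5
grip_force: 0.0
```

Run:
```python
from h import *
import pickle
W=optics.get_calibration("wrist");im=optics.snapshot("wrist")[:,:,::-1];pickle.dump(W,open("w2.pkl","wb"))
cv2.imwrite("pics/w2.png",im)
p=proj(W,[[531,239,46],[620,248,46],[575,243,46]]);print(p.round(1))
x0,y0=(p[2]-[85,65]).round().astype(int).clip(0); x0=min(x0,640-170);y0=min(y0,400-130)
print(x0,y0)
cv2.imwrite("pics/w2c.png",cv2.resize(im[y0:y0+130,x0:x0+170],None,fx=4.5,fy=4.5,interpolation=2))
go([575,243,60],5)
```

```text
[[288.  200.6]
 [284.8 125.9]
 [286.8 164.9]]
202 100
t 12.05 tcp [560.  199.8 248.8] [-1.7999e+02 -5.0000e-02  5.1000e+00] gap 85.63301232709486 F [-0.3  0.3 -0.1]
tool shift [ 18.6 -41.7 188.9]
turn [-0.0002 -0.0008  0.0017]
```

View pics/w2c.png

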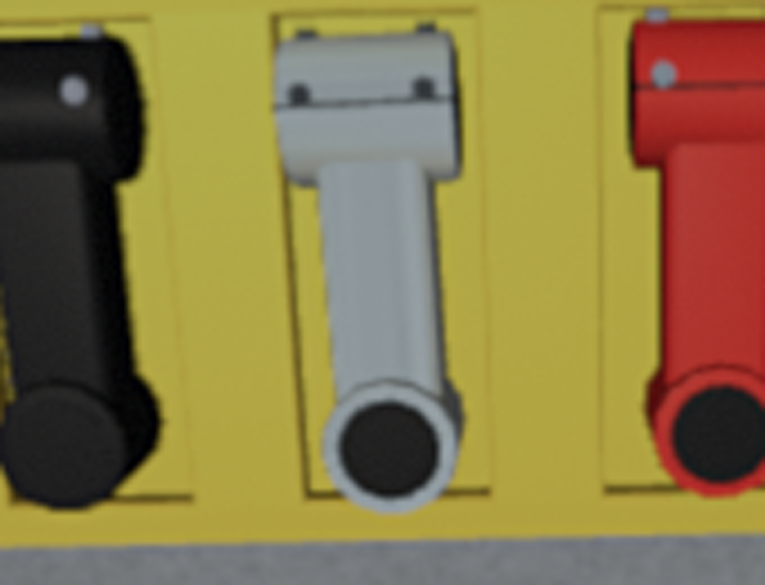

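Wrist crop: the silver steerer top is at (391,449), which is full-image (288.5,199.4). The centre of the bar-clamp slit is at (366,101), full-image (283,122). The black stem is to the left and the red to the right.

Run:
```python
from h import *
import pickle
W=pickle.load(open("w2.pkl","rb"));S=optics.get_calibration("scene");D=optics.get_calibration("side")
f=lambda x,y:((x+.5)/4.5+201.5,(y+.5)/4.5+99.5)
c2s=lambda x,y:((x+.5)/4+354.5,(y+.5)/4+181.5)
b1=lambda x,y:((x+.5)/3+264.5,(y-300+.5)/3+109.5)
print("steerer",tri((W,f(391,449)),(S,c2s(271,68)),(D,b1(71,416))))
a=plane(W,f(391,449),46);b=plane(W,f(366,101),46);print(a,b,b-a)
print("slit scene",plane(S,c2s(283,205),46), tri((W,f(366,101)),(S,c2s(283,205))))
for p in [(272,14),(476,10),(490,491),(308,496)]: print("pocket",plane(W,f(*p),16).round(1))
for q in [(320,172),(425,172),(337,390),(438,385)]: print("bar",plane(W,f(*q),41).round(1))
```

```text
steerer (array([531.2, 238.8,  43.7]), [0.7, 1.1, 0.5])
[532.62070256 238.49141442  46.        ] [624.12100386 250.36757756  46.        ] [91.5003013  11.87616314  0.        ]
slit scene [624.17613594 249.09615571  46.        ] (array([624.1, 249.8,  45.7]), [0.6, 0.6])
pocket [644.6 281.2  16. ]
pocket [650.5 225.6  16. ]
pocket [513.9 210.9  16. ]
pocket [507.5 265.4  16. ]
bar [604.9 262.1  41. ]
bar [607.3 234.5  41. ]
bar [546.7 254.7  41. ]
bar [550.5 227.2  41. ]
```

>>> apply_moves(
  targets=[
    [10, -21, 10, 0, 0, 0, 0.1],
    [11.4, -21.9, 20, 0, 0, 0, 0.25],
    [0, 0, 30, 0, 0, -0.037, 0.25],
    [0, 0, 35, 0, 0, 0, 0.25],
    [0, 0, 35, 0, 0, 0, 0.25],
    [0, 0, 25, 0, 0, 0, 0.25],
    [0, 0, 15, 0, 0, 0, 0.25],
    [0, 0, 5, 0, 0, 0, 0.25],
    [0, 0, 0, 0, 0, 0, 0.25],
    [0, 0, 0, 0, 0, 0, 0.25],
  ],
)

```text
time: 13.3
tool_pos: [578.4, 244.8, 74.5]
tcp_rot: [-180.0, -0.1, 7.2]
ft_force: [0.4, 0.8, -0.1]
finger_gap: 64.0
grip_force: 0.0
```

Run:
```python
from h import *
a=optics.snapshot("scene")[:,:,::-1];b=optics.snapshot("side")[:,:,::-1]
cv2.imwrite("pics/pre.png",np.hstack([cv2.resize(a[160:260,360:490],(520,400),interpolation=2)[:, :400],cv2.resize(b[90:190,250:350],(400,400),interpolation=2)]))
go([577.5,244.4,18],7.2)
```

```text
t 13.4 tcp [578.2 244.7  74.3] [-1.7998e+02 -1.1000e-01  7.1500e+00] gap 64.2093100329885 F [0.3 0.9 0.1]
tool shift [-0.9  0.3 56.3]
turn [-0.0004 -0.0019 -0.0008]
```

View pics/pre.png

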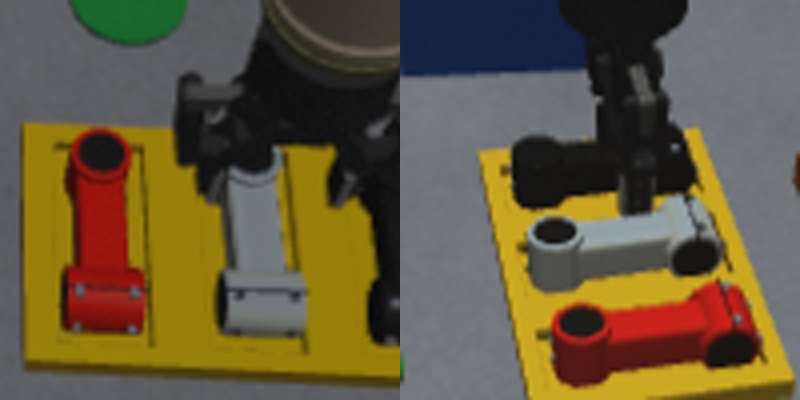

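The fingers straddle the silver stem's bar, at left panel (210,180) and (345,185), and are clear of the red and black stems. Descending and gripping.

>>> apply_moves(
  targets=[
    [-0.5, 0, 12, 0, 0, 0, 0.25],
    [0, 0, 15, 0, 0, 0, 0.25],
    [0, 0, 12, 0, 0, 0, 0.25],
    [0, 0, 9, 0, 0, 0, 0.25],
    [0, 0, 5, 0, 0, 0, 0.25],
    [0, 0, 2.5, 0, 0, 0, 0.25],
    [0, 0, 0, 0, 0, 0, 0.35],
    [0, 0, 0, 0, 0, 0, 0.45],
    [0, 0, 0, 0, 0, 0, 0.55],
    [0, 0, 0, 0, 0, 0, 0.62],
    [0, 0, 0, 0, 0, 0, 0.7],
    [0, 0, 0, 0, 0, 0, 1],
    [0, 0, 0, 0, 0, 0, 1],
    [0, 0, 0, 0, 0, 0, 1],
    [0, 0, 0, 0, 0, 0, 1],
  ],
  force=50,
)

```text
time: 15.28
tool_pos: [577.3, 244.5, 18.0]
tcp_rot: [-180.0, -0.0, 7.2]
ft_force: [-0.2, -0.6, 5.3]
finger_gap: 29.0
grip_force: 50.4
```

>>> apply_moves(
  targets=[
    [0, 0, -3, 0, 0, 0, 1],
    [0, 0, -6, 0, 0, 0, 1],
    [0, 0, -10, 0, 0, 0, 1],
    [0, 0, -18, 0, 0, 0, 1],
    [0, 0, -25, 0, 0, 0, 1],
    [0, 0, -25, 0, 0, 0, 1],
    [0, 0, -20, 0, 0, 0, 1],
    [0, 0, -10, 0, 0, 0, 1],
    [0, 0, -3, 0, 0, 0, 1],
    [0, 0, 0, 0, 0, 0, 1],
    [0, 0, 0, 0, 0, 0, 1],
  ],
)

```text
time: 16.65
tool_pos: [576.3, 244.2, 136.3]
tcp_rot: [180.0, 0.1, 7.1]
ft_force: [-0.4, 0.3, -3.0]
finger_gap: 29.0
grip_force: 49.5
```

Run:
```python
from h import *
go([529.7,-228,138],86.1)
```

```text
t 16.65 tcp [576.3 244.2 136.3] [1.7998e+02 1.1000e-01 7.1500e+00] gap 28.96079072041037 F [-0.4  0.3 -3. ]
tool shift [-105.   462.7   -1.3]
turn [-1.000e-03  1.900e-03 -1.378e+00]
```

>>> apply_moves(
  targets=[
    [-2.5, 11, 0, 0, 0, 0, 1],
    [-5, 22, 0, 0, 0, 0, 1],
    [-8, 35, 0, 0, 0, 0, 1],
    [-9, 40, 0, 0, 0, 0, 1],
    [-9, 40, 0, 0, 0, 0, 1],
    [-9, 40, 0, 0, 0, 0, 1],
    [-9, 40, 0, 0, 0, 0, 1],
    [-9, 40, 0, 0, 0, 0, 1],
    [-9, 40, 0, 0, 0, 0, 1],
    [-9, 40, 0, 0, 0, 0, 1],
    [-9, 40, 0, 0, 0, 0, 1],
    [-8, 35, 0, 0, 0, 0, 1],
    [-6, 25, 0, 0, 0, 0, 1],
    [-3.5, 14.7, 0, 0, 0, 0, 1],
    [0, 0, 0, 0, 0, 0, 1],
    [0, 0, 0, 0, 0, 0, 1],
  ],
)

```text
time: 18.65
tool_pos: [530.2, -227.1, 137.5]
tcp_rot: [-180.0, 0.0, 7.2]
ft_force: [0.2, 0.7, -1.4]
finger_gap: 28.6
grip_force: 49.7
```

>>> apply_moves(
  targets=[
    [0, 0, 0, 0, 0, -0.08, 1],
    [0, 0, 0, 0, 0, -0.14, 1],
    [0, 0, 0, 0, 0, -0.14, 1],
    [0, 0, 0, 0, 0, -0.14, 1],
    [0, 0, 0, 0, 0, -0.14, 1],
    [0, 0, 0, 0, 0, -0.14, 1],
    [0, 0, 0, 0, 0, -0.14, 1],
    [0, 0, 0, 0, 0, -0.14, 1],
    [0, 0, 0, 0, 0, -0.14, 1],
    [0, 0, 0, 0, 0, -0.12, 1],
    [0, 0, 0, 0, 0, -0.058, 1],
    [0, 0, 0, 0, 0, 0, 1],
    [0, 0, 0, 0, 0, 0, 1],
  ],
)

```text
time: 20.27
tool_pos: [530.5, -227.1, 137.6]
tcp_rot: [-180.0, -0.0, 86.1]
ft_force: [0.0, 0.4, -2.3]
finger_gap: 29.4
grip_force: 49.7
```

Run:
```python
from h import *
a=optics.snapshot("scene")[:,:,::-1];b=optics.snapshot("side")[:,:,::-1]
cv2.imwrite("pics/over.png",np.hstack([cv2.resize(a[110:230,180:300],(400,400),interpolation=2),cv2.resize(b[230:380,220:370],(400,400),interpolation=2)]))
go([529.7,-228,80],86.1)
```

```text
t 20.375 tcp [ 530.4 -227.4  137.6] [-180.     -0.     86.08] gap 29.11697150424152 F [-0.1  0.3 -3.5]
tool shift [-0.7 -0.7 57.6]
turn [-0.     -0.0001 -0.0004]
```

View pics/over.png

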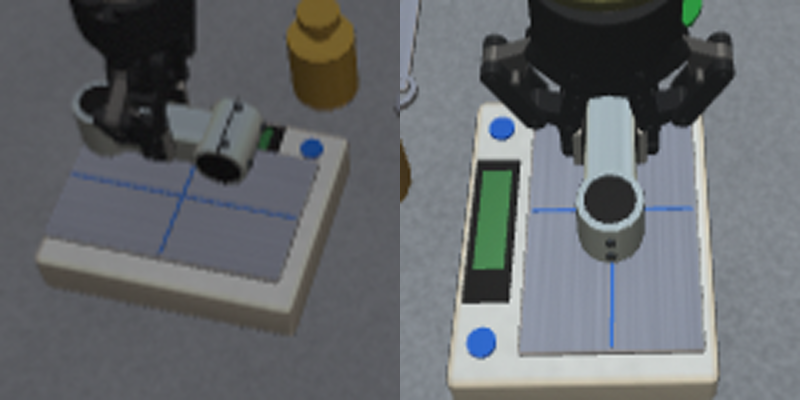

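The stem is held level and lies along the pan's long line, centred above the blue cross. Lowering.

>>> apply_moves(
  targets=[
    [-0.7, -0.7, 8, 0, 0, 0, 1],
    [0, 0, 12, 0, 0, 0, 1],
    [0, 0, 12, 0, 0, 0, 1],
    [0, 0, 9, 0, 0, 0, 1],
    [0, 0, 6, 0, 0, 0, 1],
    [0, 0, 4, 0, 0, 0, 1],
    [0, 0, 3, 0, 0, 0, 1],
    [0, 0, 2, 0, 0, 0, 1],
    [0, 0, 1.5, 0, 0, 0, 1],
    [0, 0, 1, 0, 0, 0, 1],
    [0, 0, 1, 0, 0, 0, 1],
    [0, 0, 1, 0, 0, 0, 1],
    [0, 0, 0, 0, 0, 0, 1],
    [0, 0, 0, 0, 0, 0, 1],
    [0, 0, 0, 0, 0, 0, 1],
  ],
)

```text
time: 22.25
tool_pos: [529.7, -228.4, 77.2]
tcp_rot: [180.0, 0.0, 86.1]
ft_force: [0.3, -0.6, -2.2]
finger_gap: 29.2
grip_force: 49.8
```

>>> apply_moves(
  targets=[
    [0, 0, 1, 0, 0, 0, 1],
    [0, 0, 1, 0, 0, 0, 1],
    [0, 0, 1, 0, 0, 0, 1],
    [0, 0, 0.5, 0, 0, 0, 1],
    [0, 0, 0, 0, 0, 0, 1],
    [0, 0, 0, 0, 0, 0, 1],
    [0, 0, 0, 0, 0, 0, 1],
    [0, 0, 0, 0, 0, 0, 1],
  ],
)

```text
time: 23.25
tool_pos: [529.7, -228.4, 73.7]
tcp_rot: [180.0, 0.0, 86.1]
ft_force: [-0.6, 0.4, -0.6]
finger_gap: 29.0
grip_force: 49.9
```

>>> apply_moves(
  targets=[
    [0, 0, 0, 0, 0, 0, 0.6],
    [0, 0, 0, 0, 0, 0, 0.5],
    [0, 0, 0, 0, 0, 0, 0.4],
    [0, 0, 0, 0, 0, 0, 0.25],
    [0, 0, 0, 0, 0, 0, 0.1],
    [0, 0, -5, 0, 0, 0, 0],
    [0, 0, -15, 0, 0, 0, 0],
    [0, 0, -25, 0, 0, 0, 0],
    [0, 0, -30, 0, 0, 0, 0],
    [0, 0, -40, 0, 0, 0, 0],
    [0, 0, -40, 0, 0, 0, 0],
    [0, 0, -40, 0, 0, 0, 0],
    [0, 0, -20, 0, 0, 0, 0],
    [0, 0, 0, 0, 0, 0, 0],
    [0, 0, 0, 0, 0, 0, 0],
    [0, 0, 0, 0, 0, 0, 0],
    [0, 0, 0, 0, 0, 0, 0],
    [0, 0, 0, 0, 0, 0, 0],
  ],
)

```text
time: 25.5
tool_pos: [529.4, -228.3, 288.0]
tcp_rot: [-179.9, -0.0, 86.1]
ft_force: [0.1, -0.3, -0.3]
finger_gap: 84.9
grip_force: 0.0
```

Run:
```python
from h import *
a=optics.snapshot("scene")[:,:,::-1];b=optics.snapshot("side")[:,:,::-1]
A=np.hstack([cv2.resize(a[120:220,190:350],(800,500)[0:2],interpolation=2)])
B=cv2.resize(b[200:380,220:360],(420,540),interpolation=2)
cv2.imwrite("pics/end.png",np.hstack([cv2.resize(a[130:230,190:350],(380,238),interpolation=2).copy() if 0 else cv2.resize(a[110:290,190:315],(375,540),interpolation=2),B]))
cv2.imwrite("pics/end_scene.png",a);cv2.imwrite("pics/end_side.png",b)
go([0,0,0])
```

```text
t 25.6 tcp [ 529.6 -228.4  288.4] [-1.7999e+02 -1.0000e-02  8.6100e+01] gap 85.53892723074748 F [-0.5  0.7  0.2]
tool shift [ 191.8 -543.8  288.6]
```

View pics/end.png

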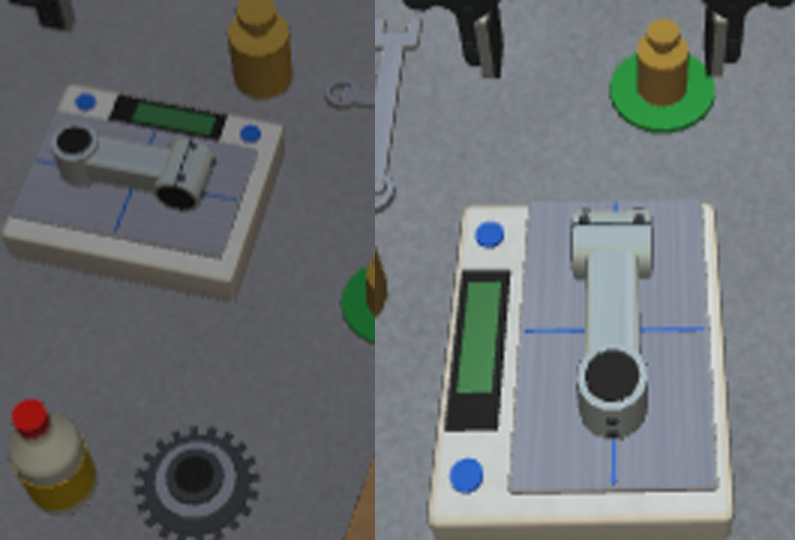

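The stem lies upright along the pan, centred on the cross, with its steerer at right panel (612,375). The weight stands upright on its green pad at (662,75), and the gripper is clear. Handing in.

```bash
python3 -c "
from bench import r
print(r.hand_in())"
```

```text
the job is handed in; nothing more can be done
None
```

The job is handed in after about 26 s: the last camera views show the brass weight upright on its green pad and the silver stem lying along the pan, centred on the cross, with the gripper clear; no verdict was returned.

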